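Lock the jar carrier on the tumbler mixer with a linch pin

TASK

Lock the jar carrier onto the tumbler mixer: take the linch pin from its holder block, push it fully home through the hole near the end of the mixer's sloping arm, then flip its sprung ring round the end of the arm until it snaps shut over the pin's tip. Leave the pin locked there, and leave the beaker, wash bottle and steel cup where they stand.

Things in the scene. Friction and masses are not known exactly. Their poses are not given: they have to be found in the camera images.
- pin: Loose steel linch pin, about 150 g. Origin: centre of the underside of its round shoulder (24 mm across, 5 mm thick), on the pin's axis; z runs along the pin, out of the head. Below it a round shank, 11 mm in diameter, 40 mm long, its last 7 mm tapering to 5 mm. A wire ring is hinged on its head along y, 7 mm above the origin. At the start it stands upright in the holder, ring open.
- pin_head (a point): Middle of the top of the pin's flat grip head, 37 mm above the pin's origin. The head is 12 mm thick along y, 18 mm wide along x, and reaches down to the shoulder. Axes as the pin's.
- ring (a joint): Angle of the pin's wire ring (rad). 0: fully open, sticking out square to the pin in the pin's +x. 1.57: shut, hanging along the shank, its end bar just past the pin's tip. Sprung over-centre: it pushes itself away from 1.0 rad with about 0.2 Nm per rad, so it stays open below that and, pushed beyond that, snaps shut. About 4 N at the bar start it from fully open.
- ring_bar (a point): Middle of the ring's end bar, on the wire's centre line. The ring is a loop of 5 mm steel wire: two straight legs, 43 mm clear between them, run from the hinge to this bar, 51.5 mm from the hinge axis and straight over its middle 30 mm. The loop passes round the mixer arm only where it points beyond the arm's free end. This point's x points away from the hinge, y along the bar.
- pin_hole (a point): Centre of the upper mouth of the round hole (13 mm, 1.5 mm chamfer) right through the mixer's arm, a steel bar 26 mm wide (y) and 22 mm thick (z) that slopes up away from the robot at 23 to 37 degrees. Axes: x along the arm to its free end, 13 mm beyond the hole's axis; z along the hole, out of the upper face. Below and beyond the end all is free.
- mixer: Fixed tumbler mixer: grey housing 150 x 110 mm, 75 mm high (cheeks 125 mm), and a sloping arm on a stiff hinge that keeps its slope. The jar carrier on the arm (white jars 50 mm across at either side, 165 mm over all) ends 50 mm short of the hole and rises at most 16 mm above the arm's upper face. Origin: on the bench under the housing; x towards the arm.
- holder: Fixed grey plastic block 60 x 60 mm, 50 mm high, standing on the bench, with a 13 mm hole through its middle in which the pin is parked, shoulder on the block's top. Origin: centre of its underside, z up.
- beaker: Clear plastic beaker, 72 mm across, 95 mm high, standing beside the holder. Origin: centre of its underside. Bystander.
- wash_bottle: White wash bottle, 62 mm across, about 160 mm high. Origin: centre of its underside. Bystander.
- mixing_cup: Tall steel mixing cup, 90 mm across the rim, 130 mm high. Origin: centre of its underside. Bystander.

How it is judged:
On the way, in this order (a step that is already met when the one before it is completed fails the run):
1. the pin is pushed home in the arm's hole with its ring still open (distance between pin and pin_hole below 0.005 m and angle between the z axis of pin and the z axis of pin_hole, either way round below 0.15 rad and value of joint ring below 0.8 rad), for 0.2 s.
2. the ring is flipped shut over the pin's tip (value of joint ring above 1.45 rad), for 0.2 s.
At the end, for the whole second after the job is handed in: The pin sits in the arm's hole, its shoulder within 5 mm of the hole's mouth and its axis within 0.15 rad of the hole's, the ring is shut (joint above 1.45 rad) round the arm's end, and the pin is at rest (distance between pin and pin_hole below 0.005 m and angle between the z axis of pin and the z axis of pin_hole, either way round below 0.15 rad and value of joint ring above 1.45 rad and linear speed of pin below 0.03 m/s); the robot touches nothing.
It fails at once if the beaker is shifted by more than 30 mm (distance of beaker from where it was at the start of the episode above 0.03 m).
It fails at once if the wash bottle is shifted by more than 30 mm (distance of wash_bottle from where it was at the start of the episode above 0.03 m).
It fails at once if the steel cup is shifted by more than 30 mm (distance of mixing_cup from where it was at the start of the episode above 0.03 m).
It also fails if it takes over 45 s, if anything falls off the work surface, if the arm or the gripper's body presses on something with over 40 N, if the wrist force passes 120 N, or if a joint passes its speed limit or range.

ROBOT

A 6-joint arm with a two-finger parallel gripper is mounted at the origin on the work surface. World frame = base frame: x ahead of the robot, y to its left, z up, the work surface at z = 0. Lengths are in m, angles in rad, forces in N, time in s.
With the tool pointing down it reaches from about 0.275 to 0.75 m from the base axis. Payload 10.2 kg.
Tool frame: the origin (TCP) lies at the very end of the fingers, on their centre line; the grasp point (between the pads) lies 19 mm behind it (arm.grasp_offset is the distance from the TCP to the grasp point, in m); z points along the fingers, y is the direction in which the jaws open and shut (so a half turn about z gives the same grasp; the last joint's range is limited). The gripper opens to 85 mm and grips with 20 to 120 N. Pads are 22 mm wide; open, the fingers measure 114 mm over their backs; the gripper's body (76 mm by 85 mm) begins 54 mm behind the grasp point. The pads swing forward as they close: fully open they stand 13 mm farther back than shut.
Start: joints at [1.08, 0.313, 1.498, -0, 1.331, -0.223], TCP at [0.139, 0.506, 0.231] pointing down, gripper open.
Joint ranges: [-2.94, 2.94], [-0.97, 2.17], [0.19, 2.56], [-1.23, 4.37], [0.02, 3.11], [-2.88, 2.88]. Speed limits (rad/s): [2.39, 2.39, 3.01, 3.14, 3.14, 3.14].

INTERFACE

Orientations are given as a unit quaternion [w, x, y, z].
In Python, from rig import arm gives the robot as it stands.
- The arm moves only by the tool play_rows, never from a script. Its argument "series" is a list that holds one entry, the list of rows, each a list of 7 numbers: the shift along the tool's x, y, z in cm, then the turn, a rotation vector about the tool's x, y, z in degrees, then the closure, from 0 (fully open) to 1 (shut). A call has 1 to 12 rows; each row shifts and turns the commanded pose from where the row before left it, along the tool's axes as they then stand; what a row does not reach is not made up. A row lasts 1/12 s, in which the tool goes at most 41.7 mm and 7.16 degrees, less where a joint would pass 70% of its speed; a pose out of reach is approached as far as the arm can. A call is refused whole if a number of a shift passes 4.17 or a number of a turn 7.16, either way. A call with a gripper value outside its range is refused whole. The fingers move at their own pace and stop on an object; "newtons" is the grip in N (left out, the last holds). Time passes only in rows, so rows that do not move let the fingers close. It gives the time, the measured TCP pose, the force and the opening at its end, in the units of the state.
- arm.get_obs(): the state, without advancing time (a new reading comes with each control period).
- arm.capture(name): name is "scene" or "top" or "wrist"; returns a dict with "image" (384x512x3 uint8, blue, green, red), "mtx" (3x3 intrinsics, pixels), "R" (3x3) and "t" (3): a world point X has camera coordinates R X + t. Camera axes: x right, y down, z forward; pixel columns grow to the right and rows downward; lengths in m; the calibration is good to about 2 mm. A picture is of the moment at which its call begins. There is no depth.
- arm.finish_job(): hands the job in, once; it reports no verdict.
The state is a dict: "clock": time; "joint_positions": joint angles; "qvel": joint speeds; "joint_torque": joint torques, N m; "tcp_pos": TCP position; "orientation": TCP orientation; "wrist_force": force on the tool from outside, world axes, zero at the start; "moment": the same for the moment, N m; "finger_gap": finger opening in m.
Only numpy, scipy, OpenCV 4.12 (cv2) and the standard library are available. Lean on these libraries where they do the work, as an engineer would, in place of code of your own. Each camera call takes 0.05 s, during which the arm holds its last target.

## Working session

There is one attempt and no reset: what is moved stays moved. The work goes in short steps, Python scripts to look and compute and a tool call to move; the robot and the scene stay as the last step left them, time stands still between calls to the robot, and variables do not carry over. Pictures are saved under pics/ and viewed, and the job is handed in when it is done.

Besides the shell and the picture viewer there is one more tool, called as name(argument=value, ...), one argument or row to a line, values as JSON. play_rows: Moves the arm, as the interface text tells. Its arguments: {"type":"object","properties":{"series":{"type":"array","items":{"type":"array","items":{"type":"array","items":{"type":"number"}}}},"newtons":{"type":"number"}},"required":["series"]}

```bash
ls; mkdir -p pics; python3 - <<'E'
from rig import arm
import cv2,pickle
d={}
for n in ("scene","top","wrist"):
    c=arm.capture(n); d[n]=c; cv2.imwrite(f"pics/{n}0.png",c["image"]); print(n,c["mtx"].round(1).tolist(),c["R"].round(4).tolist(),c["t"].round(4).tolist())
pickle.dump(d,open("c0.pkl","wb"))
print(arm.get_obs(),arm.grasp_offset)
E
```

```text
pics
scene [[442.6, 0.0, 257.3], [0.0, 442.6, 195.7], [0.0, 0.0, 1.0]] [[0.4285, 0.9034, 0.0173], [0.7095, -0.3246, -0.6255], [-0.5595, 0.2803, -0.78]] [-0.2431, -0.3112, 1.4922]
top [[457.7, 0.0, 253.9], [0.0, 457.7, 183.0], [0.0, 0.0, 1.0]] [[0.0223, -0.9995, 0.021], [-0.9825, -0.0258, -0.1845], [0.1849, -0.0165, -0.9826]] [-0.0069, 0.5774, 1.2474]
wrist [[283.2, 0.0, 253.4], [0.0, 283.2, 192.9], [0.0, 0.0, 1.0]] [[0.2634, 0.9647, -0.0022], [0.921, -0.2508, 0.298], [0.287, -0.0805, -0.9546]] [-0.5244, -0.0388, 0.3807]
{'clock': 0.15, 'joint_positions': array([ 1.07955894e+00,  3.13330781e-01,  1.49823882e+00,  1.29102910e-05,
        1.33102009e+00, -2.23386412e-01]), 'qvel': array([ 3.46606404e-05, -2.04079286e-03, -2.86017947e-03,  9.78143052e-04,
       -1.70970663e-03, -3.40120811e-04]), 'joint_torque': array([ 8.26914243e-05, -4.12366855e+01, -2.59799212e+01, -2.91477736e-04,
        3.19238599e-03, -2.44857642e-05]), 'tcp_pos': array([0.13885625, 0.50610752, 0.23087072]), 'orientation': array([-1.80233898e-04,  1.33527002e-01,  9.91045050e-01, -4.64838750e-04]), 'wrist_force': array([-0.85358738, -0.09132717, -0.1864134 ]), 'moment': array([-0.01267979, -0.03624573,  0.01613274]), 'finger_gap': 0.08515255496339907} 0.0187
```

View pics/scene0.png

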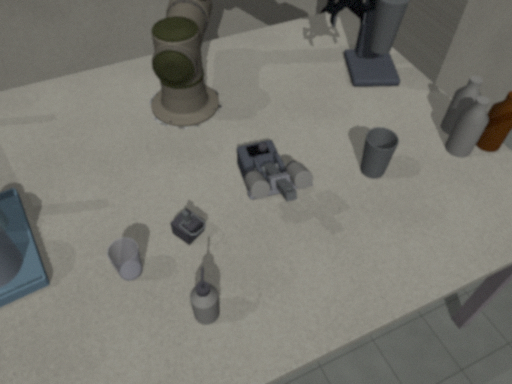

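View pics/top0.png

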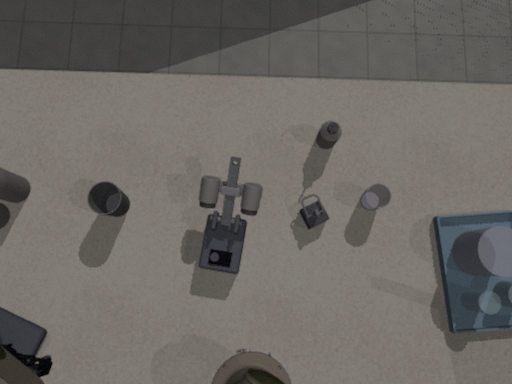

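View pics/wrist0.png

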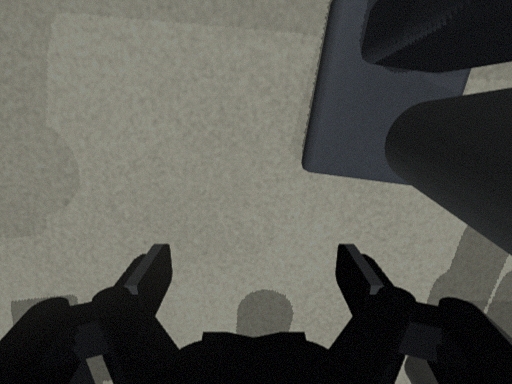

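The scene view shows the mixer at about (265,170), the holder at (188,225), the beaker at (127,258), the wash bottle at (205,300) and the cup at (378,152). In the top view the arm end is near (235,160), and the holder is at (314,213) with the pin's ring sticking out up and to the left. I'll enlarge both.

```bash
python3 - <<'E'
import cv2,pickle,numpy as np
d=pickle.load(open("c0.pkl","rb"))
t=d["top"]["image"]; s=d["scene"]["image"]
def z(im,x0,y0,w,h,f,n):
    c=cv2.convertScaleAbs(im[y0:y0+h,x0:x0+w],alpha=2.2)
    cv2.imwrite(n,cv2.resize(c,None,fx=f,fy=f,interpolation=cv2.INTER_CUBIC))
z(t,190,145,160,120,5,"pics/top_a.png")
z(s,160,130,160,120,5,"pics/sc_a.png")
E
```

```text
(no output)
```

View pics/top_a.png

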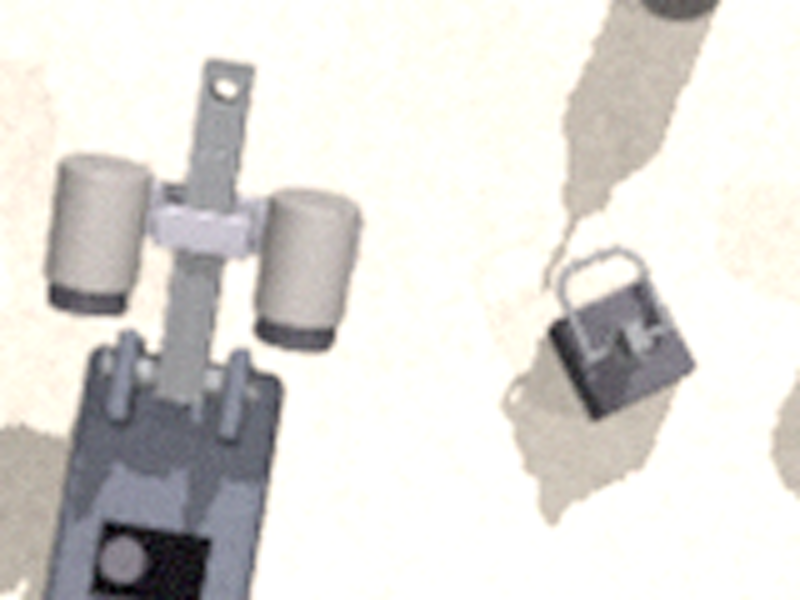

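View pics/sc_a.png

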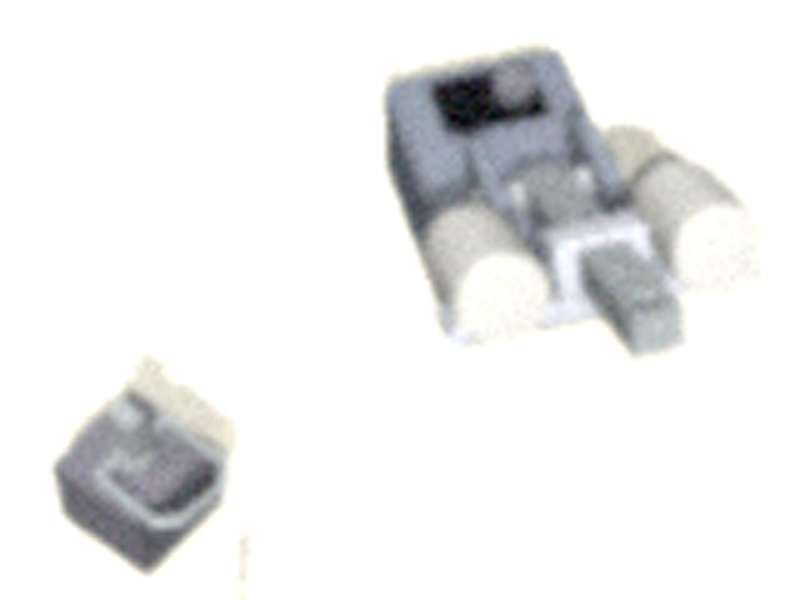

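The top enlargement shows the hole mouth at full-image (234.8,162.2), the arm's end edge at about (236,158), the pin head at about (316.4,212) and the ring bar at about (310.4,195.4). The ring points away from the robot. I'll triangulate roughly from these.

```bash
cat > h.py <<'E'
import numpy as np,cv2,pickle
from scipy.spatial.transform import Rotation as Ro
def ray(c,u,v):
    o=-c["R"].T@c["t"]; d=c["R"].T@np.linalg.inv(c["mtx"])@np.array([u,v,1.]); return o,d/np.linalg.norm(d)
def onz(c,p,z):
    o,d=ray(c,*p); return o+d*(z-o[2])/d[2]
def onplane(c,p,P,n):
    o,d=ray(c,*p); return o+d*((P-o)@n)/(d@n)
def tri(views):
    A=np.zeros((3,3));b=np.zeros(3);L=[]
    for c,p in views:
        o,d=ray(c,*p);M=np.eye(3)-np.outer(d,d);A+=M;b+=M@o;L.append((o,d))
    X=np.linalg.solve(A,b); return X,[np.linalg.norm(np.cross(d,X-o)) for o,d in L]
def proj(c,X):
    q=c["mtx"]@(c["R"]@np.asarray(X)+c["t"]); return q[:2]/q[2]
def R(q): return Ro.from_quat(np.r_[q[1:],q[0]]).as_matrix()
E
python3 - <<'E'
from h import *
d=pickle.load(open("c0.pkl","rb"));t=d["top"];s=d["scene"]
T=lambda x,y:(190+x/5-.4,145+y/5-.4); S=lambda x,y:(160+x/5-.4,130+y/5-.4)
np.set_printoptions(precision=4,suppress=True)
print("armend",tri([(t,T(230,65)),(s,S(655,311))]))
print("armend L",tri([(t,T(207,62)),(s,S(682,304))]),"R",tri([(t,T(253,68)),(s,S(628,318))]))
print("pin head z.087",onz(t,T(640,332),.087),tri([(t,T(640,332)),(s,S(130,412))]))
print("bar z.057",onz(t,T(602,252),.057),tri([(t,T(602,252)),(s,S(168,525))]))
for z in(.14,.16,.18,.2): print(z,onz(t,T(224,86),z),onz(t,T(195,395),z))
for n,p,z in(("bottle",(330,135),.08),("beaker",(376,197),.05),("cup",(109,200),.07)): print(n,onz(t,p,z))
E
```

```text
armend (array([0.6174, 0.0577, 0.1871]), [np.float64(0.00028467673372690766), np.float64(0.0002846767337267912)])
armend L (array([0.6189, 0.0701, 0.1874]), [np.float64(0.00041311759831712963), np.float64(0.0004131175983169882)]) R (array([0.6159, 0.0452, 0.1868]), [np.float64(0.0009512532272534392), np.float64(0.0009512532272533644)])
pin head z.087 [ 0.4975 -0.1689  0.087 ] (array([ 0.4977, -0.1672,  0.0891]), [np.float64(0.0014662293699643897), np.float64(0.0014662293699644086)])
bar z.057 [ 0.5464 -0.1523  0.057 ] (array([ 0.5455, -0.1599,  0.0495]), [np.float64(0.006880472734602426), np.float64(0.0068804727346024)])
0.14 [0.6174 0.062  0.14  ] [0.4519 0.0721 0.14  ]
0.16 [0.6127 0.0614 0.16  ] [0.4499 0.0714 0.16  ]
0.18 [0.608  0.0609 0.18  ] [0.448  0.0706 0.18  ]
0.2 [0.6033 0.0603 0.2   ] [0.4461 0.0699 0.2   ]
bottle [ 0.7173 -0.2062  0.08  ]
beaker [ 0.5466 -0.3419  0.05  ]
cup [0.5159 0.4075 0.07  ]
```

```bash
cat >> h.py <<'E'
from scipy.linalg import logm,expm
np.set_printoptions(precision=4,suppress=True)
def Tm(p,Rm):
    T=np.eye(4);T[:3,:3]=Rm;T[:3,3]=p;return T
def cur():
    from rig import arm
    o=arm.get_obs(); return Tm(o["tcp_pos"],R(o["orientation"])),o
def row(Tc,Tt,n):
    D=np.real(expm(logm(np.linalg.inv(Tc)@Tt)/n))
    return np.r_[D[:3,3]*100,np.degrees(Ro.from_matrix(D[:3,:3]).as_rotvec())]
def down(yaw,tilt=0):
    "tool x = -heading(yaw deg), z down; tilt deg: tool z leans forward along heading"
    c,s=np.cos(np.radians(yaw)),np.sin(np.radians(yaw))
    h=np.array([c,s,0]);u=np.array([0,0,1.]);a=np.radians(tilt)
    z=np.sin(a)*h-np.cos(a)*u; x=-(np.cos(a)*h+np.sin(a)*u); return np.c_[x,np.cross(z,x),z]
E
python3 - <<'E'
from h import *
T,o=cur()
print(row(T,Tm([.57,.06,.35],down(-7)),24))
E
```

```text
[-2.1289 -1.4705 -0.4959 -0.0023 -0.0007 -0.3478]
```

play_rows(
  series=[
    [[-2.13,-1.47,-0.5,0,0,-0.35,0],[-2.13,-1.47,-0.5,0,0,-0.35,0],[-2.13,-1.47,-0.5,0,0,-0.35,0],[-2.13,-1.47,-0.5,0,0,-0.35,0],[-2.13,-1.47,-0.5,0,0,-0.35,0],[-2.13,-1.47,-0.5,0,0,-0.35,0],[-2.13,-1.47,-0.5,0,0,-0.35,0],[-2.13,-1.47,-0.5,0,0,-0.35,0],[-2.13,-1.47,-0.5,0,0,-0.35,0],[-2.13,-1.47,-0.5,0,0,-0.35,0],[-2.13,-1.47,-0.5,0,0,-0.35,0],[-2.13,-1.47,-0.5,0,0,-0.35,0]],
  ],
)

```text
clock: 1.15
tcp_pos: [0.3472, 0.2743, 0.2914]
orientation: [-0.0, 0.097, 0.995, -0.0]
wrist_force: [0.5, 0.5, 0.1]
finger_gap: 0.0847
```

play_rows(
  series=[
    [[-2.13,-1.47,-0.5,0,0,-0.35,0],[-2.13,-1.47,-0.5,0,0,-0.35,0],[-2.13,-1.47,-0.5,0,0,-0.35,0],[-2.13,-1.47,-0.5,0,0,-0.35,0],[-2.13,-1.47,-0.5,0,0,-0.35,0],[-2.13,-1.47,-0.5,0,0,-0.35,0],[-2.13,-1.47,-0.5,0,0,-0.35,0],[-2.13,-1.47,-0.5,0,0,-0.35,0],[-2.13,-1.47,-0.5,0,0,-0.35,0],[-2.13,-1.47,-0.5,0,0,-0.35,0],[-2.13,-1.47,-0.5,0,0,-0.35,0],[-2.13,-1.47,-0.5,0,0,-0.35,0]],
  ],
)

```text
clock: 2.15
tcp_pos: [0.5713, 0.0594, 0.3512]
orientation: [-0.0, 0.06, 0.998, 0.0]
wrist_force: [-0.8, 0.8, 0.0]
finger_gap: 0.0851
```

```bash
cat >> h.py <<'E'
def shot(name,tag):
    from rig import arm
    c=arm.capture(name); pickle.dump(c,open(f"{tag}.pkl","wb")); cv2.imwrite(f"pics/{tag}.png",cv2.convertScaleAbs(c["image"],alpha=1.6)); return c
def load(t): return pickle.load(open(f"{t}.pkl","rb"))
def zoom(c,x0,y0,w,h,f,n,a=1.6):
    im=cv2.convertScaleAbs(c["image"][y0:y0+h,x0:x0+w],alpha=a)
    cv2.imwrite(f"pics/{n}.png",cv2.resize(im,None,fx=f,fy=f,interpolation=cv2.INTER_CUBIC))
E
python3 - <<'E'
from h import *
T,o=cur();print(T,o["clock"],o["wrist_force"]);c=shot("wrist","w1"); print(proj(c,[.606,.06,.18]))
E
```

```text
[[-0.9927  0.1208 -0.0006  0.5713]
 [ 0.1208  0.9927  0.0001  0.0594]
 [ 0.0006 -0.     -1.      0.3512]
 [ 0.      0.      0.      1.    ]] 2.15 [-0.7801  0.8282  0.019 ]
[257.3821 203.7937]
```

View pics/w1.png

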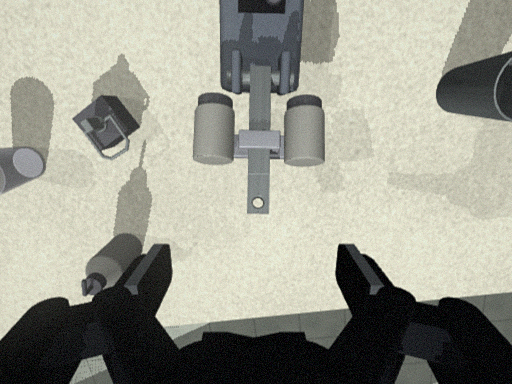

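The wrist view shows the hole at (258,203), against a predicted (257.4,203.8). The arm runs straight down the image and ends at row ~213. I'll take a second, tilted view to get the slope.

```bash
python3 - <<'E'
from h import *
T,o=cur()
h=np.array([.606,.0605,.18]);Rm=down(-7,30)
print(row(T,Tm(h-.13*Rm[:,2],Rm),8))
E
```

```text
[ 0.5808  0.1013  0.6227 -0.0107 -3.7467 -0.0078]
```

play_rows(
  series=[
    [[0.58,0.1,0.62,0,-3.75,0,0],[0.58,0.1,0.62,0,-3.75,0,0],[0.58,0.1,0.62,0,-3.75,0,0],[0.58,0.1,0.62,0,-3.75,0,0],[0.58,0.1,0.62,0,-3.75,0,0],[0.58,0.1,0.62,0,-3.75,0,0],[0.58,0.1,0.62,0,-3.75,0,0],[0.58,0.1,0.62,0,-3.75,0,0],[0,0,0,0,0,0,0]],
  ],
)

```text
clock: 2.95
tcp_pos: [0.5359, 0.073, 0.2905]
orientation: [0.257, 0.058, 0.965, -0.016]
wrist_force: [-0.1, 0.5, -0.5]
finger_gap: 0.0855
```

```bash
python3 - <<'E'
from h import *
T,o=cur();print(T,o["clock"]);c=shot("wrist","w2"); print(proj(c,[.606,.06,.18]))
zoom(load("w1"),208,118,100,110,5,"w1z");zoom(c,196,60,130,150,4,"w2z")
E
```

```text
[[-0.8612  0.1202  0.4939  0.5359]
 [ 0.1042  0.9928 -0.0599  0.073 ]
 [-0.4975 -0.0002 -0.8675  0.2905]
 [ 0.      0.      0.      1.    ]] 2.95
[248.6328 190.8339]
```

View pics/w2.png

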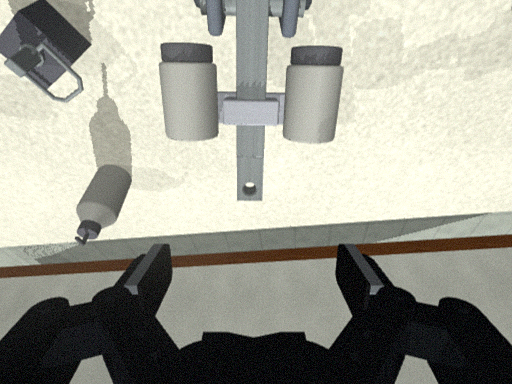

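View pics/w1z.png

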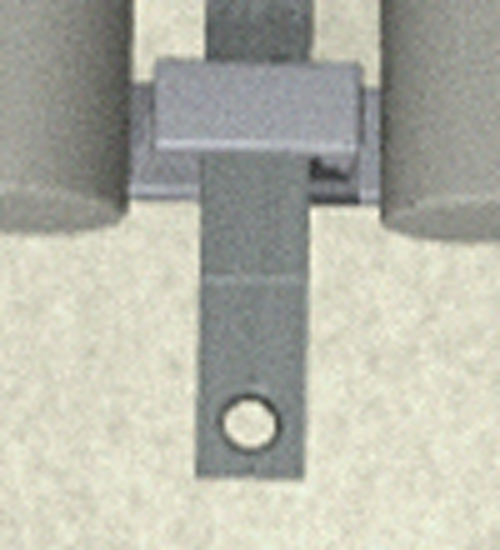

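View pics/w2z.png

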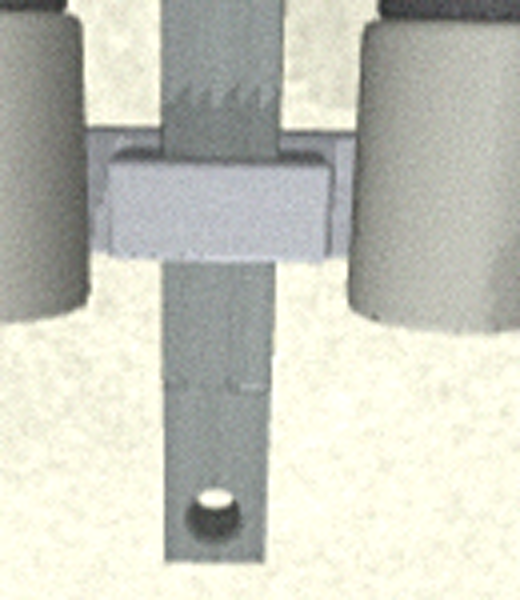

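```bash
python3 - <<'E'
from h import *
a=load("w1");b=load("w2")
A=lambda x,y:(208+(x+.5)/5-.5,118+(y+.5)/5-.5);B=lambda x,y:(196+(x+.5)/4-.5,60+(y+.5)/4-.5)
P={}
for n,p,q in (("eL",(195,478),(164,560)),("eR",(304,480),(265,560)),("hole",(251,423),(214,515)),("sL",(201,276),(164,384)),("sR",(309.5,277),(271,385))):
    P[n],r=tri([(a,A(*p)),(b,B(*q))]);print(n,P[n],np.array(r))
print("width",np.linalg.norm(P["eL"]-P["eR"]),np.linalg.norm(P["sL"]-P["sR"]))
e=(P["eL"]+P["eR"])/2;s=(P["sL"]+P["sR"])/2
v=e-s;print("v",v,np.linalg.norm(v),"slope",np.degrees(np.arcsin(v[2]/np.linalg.norm(v))),"yaw",np.degrees(np.arctan2(v[1],v[0])))
w=P["eR"]-P["eL"];print("yaw from edge",np.degrees(np.arctan2(w[1],w[0]))+90)
w=P["sR"]-P["sL"];print("yaw from edge",np.degrees(np.arctan2(w[1],w[0]))+90)
print("end-hole",np.linalg.norm(e-P["hole"]), e-.013*v/np.linalg.norm(v))
t=pickle.load(open("c0.pkl","rb"))["top"]
print(onz(a,(103,124),.05))
E
```

```text
eL [0.6154 0.0461 0.1822] [0.0001 0.0001]
eR [0.6193 0.0719 0.1814] [0.0003 0.0003]
hole [0.6049 0.0606 0.1777] [0. 0.]
sL [0.5709 0.0528 0.1655] [0. 0.]
sR [0.5742 0.0783 0.1656] [0. 0.]
width 0.026018767765610375 0.02574493282521897
v [ 0.0448 -0.0066  0.0162] 0.04808291818635253 slope 19.681593784983267 yaw -8.340695458981733
yaw from edge 171.37201237192616
yaw from edge 172.6554902053844
end-hole 0.013246657932355892 [0.6053 0.0608 0.1774]
[ 0.4955 -0.163   0.05  ]
```

The triangulated arm width (26.0 mm) and the hole-to-end distance (13.2 mm) match the given sizes. The slope comes out at about 20°, a little under the stated minimum of 23°, so I'll plan on 23° and check with the pin in view. Now over to the pin.

```bash
python3 - <<'E'
from h import *
T,o=cur()
print(row(T,Tm([.50,-.166,.26],down(20)),12))
E
```

```text
[ 0.5726 -1.9574  0.1597 -0.5842  2.439  -2.192 ]
```

play_rows(
  series=[
    [[0.57,-1.96,0.16,-0.58,2.44,-2.19,0],[0.57,-1.96,0.16,-0.58,2.44,-2.19,0],[0.57,-1.96,0.16,-0.58,2.44,-2.19,0],[0.57,-1.96,0.16,-0.58,2.44,-2.19,0],[0.57,-1.96,0.16,-0.58,2.44,-2.19,0],[0.57,-1.96,0.16,-0.58,2.44,-2.19,0],[0.57,-1.96,0.16,-0.58,2.44,-2.19,0],[0.57,-1.96,0.16,-0.58,2.44,-2.19,0],[0.57,-1.96,0.16,-0.58,2.44,-2.19,0],[0.57,-1.96,0.16,-0.58,2.44,-2.19,0],[0.57,-1.96,0.16,-0.58,2.44,-2.19,0],[0.57,-1.96,0.16,-0.58,2.44,-2.19,0]],
  ],
)

```text
clock: 4.0
tcp_pos: [0.5018, -0.1683, 0.2618]
orientation: [0.0, -0.174, 0.985, -0.0]
wrist_force: [-0.6, -0.6, -0.6]
finger_gap: 0.0852
```

play_rows(
  series=[
    [[0,0,0,0,0,0,0]],
  ],
)

```text
clock: 4.08
tcp_pos: [0.5023, -0.1699, 0.2608]
orientation: [-0.0, -0.173, 0.985, -0.0]
wrist_force: [-0.0, 0.3, 0.5]
finger_gap: 0.0856
```

```bash
python3 - <<'E'
from h import *
T,o=cur();print(T,o["clock"]);c=shot("wrist","w3"); print(proj(c,[.4975,-.168,.087]),proj(c,[.497,-.168,.05]))
zoom(c,180,100,150,150,4,"w3z")
E
```

```text
[[-0.9403 -0.3403 -0.0005  0.5023]
 [-0.3403  0.9403 -0.0008 -0.1699]
 [ 0.0007 -0.0006 -1.      0.2608]
 [ 0.      0.      0.      1.    ]] 4.0833
[256.1194 171.5082] [256.0239 164.5876]
```

View pics/w3.png

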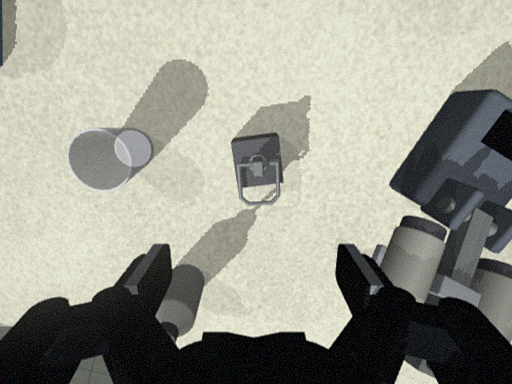

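View pics/w3z.png

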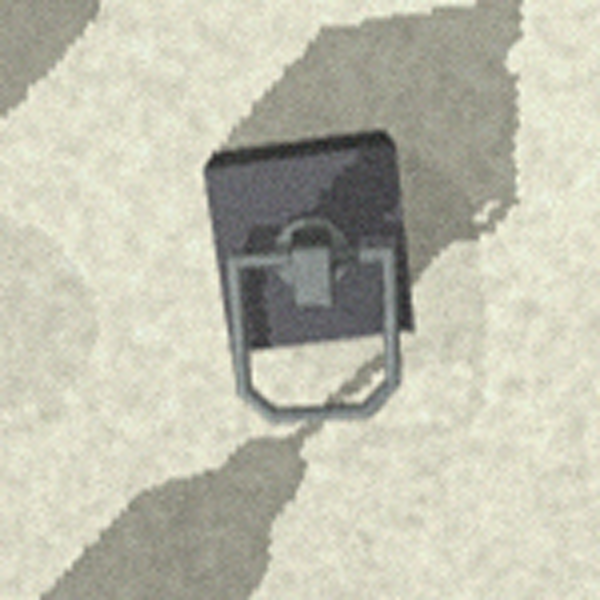

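The ring is well aligned with the tool. In the zoom (4x, offset 180,100), the head top is centred at (313,278), the leg tops are at (237,261) and (391,257), and the bar runs from (278,413) to (360,410).

```bash
python3 - <<'E'
from h import *
c=load("w3")
B=lambda x,y:(180+(x+.5)/4-.5,100+(y+.5)/4-.5)
head=onz(c,B(313,278),.087)
l1,l2=[onz(c,B(*p),.057) for p in((237,261),(391,257))]
b1,b2=[onz(c,B(*p),.057) for p in((278,413),(360,410))]
hm=(l1+l2)/2;bm=(b1+b2)/2
print(head,hm,bm,"legspan",np.linalg.norm(l1-l2),"len",np.linalg.norm(bm-hm))
yw=lambda v:np.degrees(np.arctan2(v[1],v[0]))
print(yw(bm-hm),yw(l2-l1)-90,yw(b2-b1)-90)
k=[onz(c,B(*p),.05) for p in((207,170),(392,148),(412,328),(235,345))]
for q in k: print(q)
print(yw(k[2]-k[1]),yw(k[1]-k[0])-90)
E
```

```text
[ 0.4942 -0.1671  0.087 ] [ 0.4945 -0.1662  0.057 ] [ 0.541  -0.1473  0.057 ] legspan 0.04787157939792007 len 0.05019812187309909
22.112640708197066 21.494925343638556 22.212800631552398
[ 0.4809 -0.2064  0.05  ]
[ 0.4551 -0.155   0.05  ]
[ 0.5062 -0.128   0.05  ]
[ 0.5312 -0.1799  0.05  ]
27.829942665957834 26.68649746995773
```

```bash
python3 - <<'E'
from h import *
T,o=cur();print(T[:3,3])
print(row(T,Tm([.4943,-.1668,.12],down(22)),6))
print(row(Tm([.4943,-.1668,.12],down(22)),Tm([.4943,-.1668,.063],down(22)),4))
E
```

```text
[ 0.5022 -0.1682  0.2609]
[ 0.1165  0.0696  2.3478 -0.0064  0.0146 -0.3619]
[0.    0.    1.425 0.    0.    0.   ]
```

play_rows(
  series=[
    [[0.12,0.07,2.35,0,0,-0.36,0],[0.12,0.07,2.35,0,0,-0.36,0],[0.12,0.07,2.35,0,0,-0.36,0],[0.12,0.07,2.35,0,0,-0.36,0],[0.12,0.07,2.35,0,0,-0.36,0],[0.12,0.07,2.35,0,0,-0.36,0],[0,0,0,0,0,0,0],[0,0,0,0,0,0,0]],
  ],
)

```text
clock: 4.8
tcp_pos: [0.4938, -0.1649, 0.1203]
orientation: [0.001, -0.191, 0.981, -0.0]
wrist_force: [0.5, 0.2, 0.2]
finger_gap: 0.0855
```

```bash
python3 - <<'E'
from h import *
T,o=cur();print(T,o["clock"]);c=shot("wrist","w4")
print(row(T,Tm([.4943,-.1668,.063],down(22)),4))
E
```

```text
[[-0.9267 -0.3759  0.0023  0.4938]
 [-0.3759  0.9267 -0.0001 -0.1649]
 [-0.0021 -0.0009 -1.      0.1203]
 [ 0.      0.      0.      1.    ]] 4.8
[ 0.0082 -0.0466  1.4337 -0.0132  0.0301  0.0196]
```

View pics/w4.png

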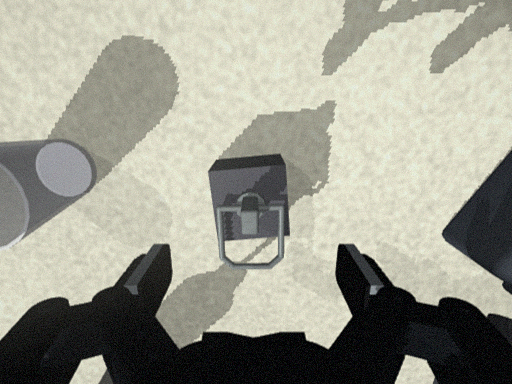

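The pin is about 1.5 mm left of the finger centre line (ring mid column 252, fingers' middle 254). That agrees with the computed correction, so I'll descend and grip.

play_rows(
  series=[
    [[0.01,-0.04,1.43,0,0,0,0],[0.01,-0.04,1.43,0,0,0,0],[0.01,-0.04,1.43,0,0,0,0],[0.01,-0.04,1.43,0,0,0,0],[0,0,0,0,0,0,0],[0,0,0,0,0,0,0.3],[0,0,0,0,0,0,0.6],[0,0,0,0,0,0,0.8],[0,0,0,0,0,0,1],[0,0,0,0,0,0,1],[0,0,0,0,0,0,1],[0,0,0,0,0,0,1]],
  ],
  newtons=50,
)

```text
clock: 5.85
tcp_pos: [0.4942, -0.1671, 0.0631]
orientation: [0.002, -0.192, 0.981, -0.001]
wrist_force: [-0.8, 1.3, 3.1]
finger_gap: 0.0109
```

```bash
python3 - <<'E'
from h import *
T,o=cur();print(T,o["clock"],o["finger_gap"],o["wrist_force"]);c=shot("wrist","w5")
E
```

```text
[[-0.9265 -0.3762  0.0035  0.4942]
 [-0.3762  0.9265 -0.0013 -0.1671]
 [-0.0028 -0.0025 -1.      0.0631]
 [ 0.      0.      0.      1.    ]] 5.85 0.010931260124482024 [-0.824   1.3248  3.1114]
```

View pics/w5.png

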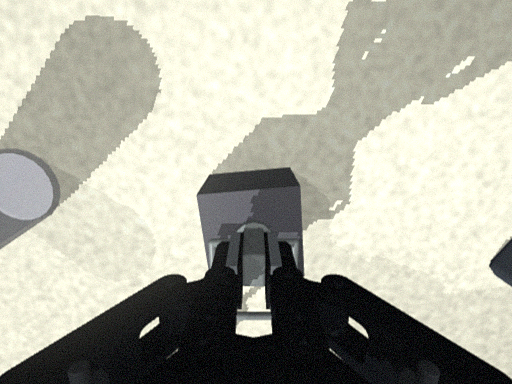

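The grip holds at 10.9 mm. I'll lift straight up, then swing over to a pose above the hole.

```bash
python3 - <<'E'
from h import *
T,o=cur()
U=T.copy();U[:3,3]+=T[:3,:3]@[0,0,-.22]
hole=np.array([.605,.0607,.1776]);Rm=down(-8,23)
print(U[:3,3]);G=Tm(hole-.10*Rm[:,2],Rm);print(G[:3,3],row(U,G,11))
E
```

```text
[ 0.4934 -0.1668  0.2831]
[0.5663 0.0661 0.2697] [-0.9505  2.0247  0.2635  0.54   -2.0248  2.7008]
```

play_rows(
  series=[
    [[0,0,-1,0,0,0,1],[0,0,-1.5,0,0,0,1],[0,0,-1.5,0,0,0,1],[0,0,-2,0,0,0,1],[0,0,-2,0,0,0,1],[0,0,-2,0,0,0,1],[0,0,-2,0,0,0,1],[0,0,-2,0,0,0,1],[0,0,-2,0,0,0,1],[0,0,-2,0,0,0,1],[0,0,-2,0,0,0,1],[0,0,-2,0,0,0,1]],
  ],
)

```text
clock: 6.9
tcp_pos: [0.4929, -0.1666, 0.2841]
orientation: [0.001, -0.192, 0.981, -0.001]
wrist_force: [0.2, 0.4, -1.4]
finger_gap: 0.0109
```

play_rows(
  series=[
    [[-0.95,2.02,0.26,0.54,-2.02,2.7,1],[-0.95,2.02,0.26,0.54,-2.02,2.7,1],[-0.95,2.02,0.26,0.54,-2.02,2.7,1],[-0.95,2.02,0.26,0.54,-2.02,2.7,1],[-0.95,2.02,0.26,0.54,-2.02,2.7,1],[-0.95,2.02,0.26,0.54,-2.02,2.7,1],[-0.95,2.02,0.26,0.54,-2.02,2.7,1],[-0.95,2.02,0.26,0.54,-2.02,2.7,1],[-0.95,2.02,0.26,0.54,-2.02,2.7,1],[-0.95,2.02,0.26,0.54,-2.02,2.7,1],[-0.95,2.02,0.26,0.54,-2.02,2.7,1],[0,0,0,0,0,0,1]],
  ],
)

```text
clock: 7.9
tcp_pos: [0.5662, 0.0686, 0.2695]
orientation: [0.199, 0.068, 0.978, -0.013]
wrist_force: [0.1, 0.3, -1.6]
finger_gap: 0.011
```

play_rows(
  series=[
    [[0,0,0,0,0,0,1],[0,0,0,0,0,0,1]],
  ],
)

```text
clock: 8.07
tcp_pos: [0.5658, 0.0654, 0.2696]
orientation: [0.198, 0.068, 0.978, -0.014]
wrist_force: [0.5, -0.0, -1.1]
finger_gap: 0.0107
```

```bash
python3 - <<'E'
from h import *
T,o=cur();print(T,o["clock"],o["finger_gap"]);c=shot("wrist","w6");print(proj(c,[.605,.0607,.1776]))
s=shot("scene","s6");zoom(s,200,110,130,110,6,"s6z",2)
E
```

```text
[[-0.9126  0.1384  0.3847  0.5658]
 [ 0.1274  0.9904 -0.0542  0.0654]
 [-0.3885 -0.0005 -0.9215  0.2696]
 [ 0.      0.      0.      1.    ]] 8.0667 0.010703189419855914
[254.0291 194.4525]
```

View pics/w6.png

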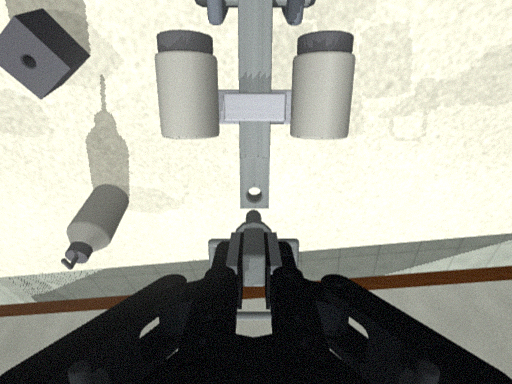

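View pics/s6z.png

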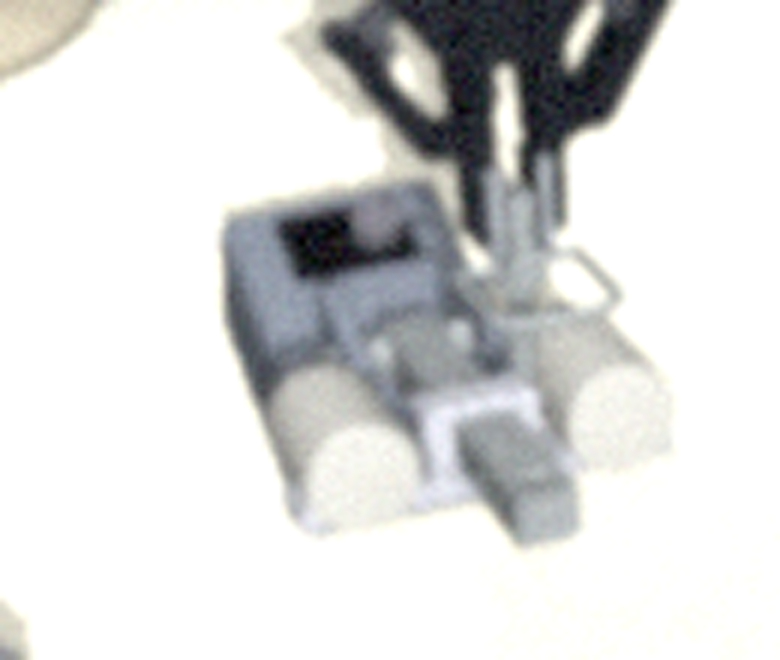

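```bash
python3 - <<'E'
from h import *
c=load("w6");T,o=cur();zoom(c,204,120,100,120,5,"w6z")
for d in(.0131,.0531):print(proj(c,T[:3,3]+T[:3,2]*d))
E
```

```text
[252.1343 237.2761]
[252.3663 213.2004]
```

View pics/w6z.png

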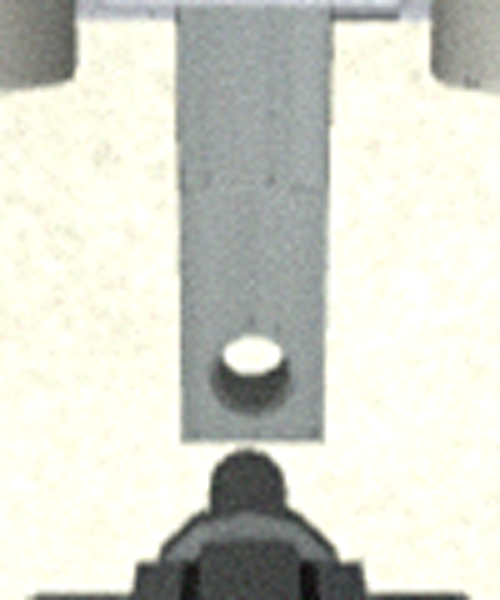

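```bash
python3 - <<'E'
from h import *
a=load("w1");b=load("w2");c=load("w6")
A=lambda x,y:(208+(x+.5)/5-.5,118+(y+.5)/5-.5);B=lambda x,y:(196+(x+.5)/4-.5,60+(y+.5)/4-.5);C=lambda x,y:(204+(x+.5)/5-.5,120+(y+.5)/5-.5)
D=dict(eL=((195,478),(164,560),(182,441)),eR=((304,480),(265,560),(324,441)),hole=((251,423),(214,515),(251,375)),sL=((201,276),(164,384),(183,186)),sR=((309.5,277),(271,385),(328,186)))
P={}
for vs in ("abc","ac"):
  for n,(p,q,r) in D.items():
    v=[(a,A(*p))]+([(b,B(*q))] if vs=="abc" else [])+[(c,C(*r))]
    P[n],e=tri(v);print(n,P[n],np.array(e))
  v=P["eL"]+P["eR"]-P["sL"]-P["sR"];print("slope",np.degrees(np.arcsin(v[2]/np.linalg.norm(v))),np.degrees(np.arctan2(v[1],v[0])))
# bore direction: rays vs lower mouth
def cen(c): return -c["R"].T@c["t"]
for k in(a,b,c):
    r=P["hole"]-cen(k);r/=np.linalg.norm(r);print("ray tilt fwd",np.degrees(np.arctan2(r[0],-r[2])))
E
```

```text
eL [0.6155 0.0462 0.1821] [0.0001 0.0001 0.0001]
eR [0.6193 0.0719 0.1815] [0.0004 0.0002 0.0002]
hole [0.6049 0.0606 0.1778] [0.0001 0.0001 0.0001]
sL [0.571  0.053  0.1657] [0.0002 0.0002 0.0004]
sR [0.5742 0.0782 0.1659] [0.0001 0.0002 0.0003]
slope 19.45787643197277 -8.328142357844655
eL [0.6155 0.0462 0.1819] [0.0001 0.0001]
eR [0.6192 0.0718 0.1818] [0.0003 0.0003]
hole [0.6047 0.0606 0.1781] [0.0001 0.0001]
sL [0.5708 0.0531 0.1663] [0.0003 0.0003]
sR [0.5739 0.0782 0.1669] [0.0001 0.0001]
slope 18.609295351238682 -8.429566291765344
ray tilt fwd 19.150227081519432
ray tilt fwd 46.01830120630805
ray tilt fwd 40.279212491202436
```

```bash
python3 - <<'E'
from h import *
b=load("w2");c=load("w6")
end=np.array([.6174,.059,.1818])
yw=np.radians(-8)
for sl in(18,20,22,24,26,28):
    s=np.radians(sl);hx=np.array([np.cos(yw)*np.cos(s),np.sin(yw)*np.cos(s),np.sin(s)]);n=np.array([-np.cos(yw)*np.sin(s),-np.sin(yw)*np.sin(s),np.cos(s)])
    C=end-.013*hx
    f=lambda k,X,x0,y0,z:((proj(k,X)+.5-[x0,y0])*z-.5)[1]
    print(sl,C,[round(f(c,C+a*hx-d*n,204,120,5),1) for a,d in((-.0065,.0015),(.0065,.0205),(.0065,.022),(.008,0),(-.008,0))],[round(f(b,C+a*hx-d*n,196,60,4),1) for a,d in((-.0065,.0015),(.0065,.0205),(.0065,.022),(.008,0),(-.008,0))])
E
```

```text
18 [0.6052 0.0607 0.1778] [np.float64(338.9), np.float64(366.0), np.float64(363.1), np.float64(416.1), np.float64(334.1)] [np.float64(490.5), np.float64(501.3), np.float64(498.8), np.float64(543.3), np.float64(487.9)]
20 [0.6053 0.0607 0.1774] [np.float64(337.9), np.float64(369.0), np.float64(366.4), np.float64(415.7), np.float64(332.7)] [np.float64(489.5), np.float64(503.3), np.float64(500.9), np.float64(543.0), np.float64(486.6)]
22 [0.6055 0.0607 0.1769] [np.float64(337.0), np.float64(372.1), np.float64(369.7), np.float64(415.3), np.float64(331.4)] [np.float64(488.6), np.float64(505.3), np.float64(503.1), np.float64(542.7), np.float64(485.4)]
24 [0.6056 0.0607 0.1765] [np.float64(336.2), np.float64(375.2), np.float64(373.0), np.float64(415.0), np.float64(330.3)] [np.float64(487.8), np.float64(507.4), np.float64(505.4), np.float64(542.4), np.float64(484.4)]
26 [0.6058 0.0606 0.1761] [np.float64(335.6), np.float64(378.4), np.float64(376.5), np.float64(414.7), np.float64(329.4)] [np.float64(487.1), np.float64(509.5), np.float64(507.7), np.float64(542.2), np.float64(483.4)]
28 [0.606  0.0606 0.1757] [np.float64(335.1), np.float64(381.7), np.float64(380.0), np.float64(414.5), np.float64(328.5)] [np.float64(486.5), np.float64(511.7), np.float64(510.1), np.float64(541.9), np.float64(482.5)]
```

The bore's visible lower lip (row 375 in w6z, 507 in w2z) gives a slope of about 24–25°, which is inside the stated range, so I'll use 24°. Next I'll bring the tip to about 8 mm above the mouth and check the alignment in one image.

```bash
python3 - <<'E'
from h import *
T,o=cur();hole=np.array([.6054,.0606,.177]);Rm=down(-8,24)
print(row(T,Tm(hole-.061*Rm[:,2],Rm),5))
E
```

```text
[ 0.0206  0.0251  0.7965 -0.0054 -0.222  -0.0038]
```

play_rows(
  series=[
    [[0.02,0.03,0.8,0,-0.22,0,1],[0.02,0.03,0.8,0,-0.22,0,1],[0.02,0.03,0.8,0,-0.22,0,1],[0.02,0.03,0.8,0,-0.22,0,1],[0.02,0.03,0.8,0,-0.22,0,1],[0,0,0,0,0,0,1],[0,0,0,0,0,0,1]],
  ],
)

```text
clock: 8.75
tcp_pos: [0.5811, 0.0651, 0.2318]
orientation: [0.207, 0.068, 0.976, -0.015]
wrist_force: [-1.0, -0.7, -1.0]
finger_gap: 0.0109
```

```bash
python3 - <<'E'
from h import *
T,o=cur();print(T,o["clock"],o["wrist_force"]);c=shot("wrist","w7");print(proj(c,[.6054,.0606,.177]),proj(c,T[:3,3]+T[:3,2]*.0531))
zoom(c,194,140,120,110,6,"w7z")
s=shot("scene","s7");zoom(s,220,130,110,90,7,"s7z",2)
E
```

```text
[[-0.905   0.139   0.402   0.5811]
 [ 0.127   0.9903 -0.0566  0.0651]
 [-0.4059 -0.0001 -0.9139  0.2318]
 [ 0.      0.      0.      1.    ]] 8.75 [-1.0268 -0.6584 -0.9881]
[251.6905 209.8956] [253.0246 212.8519]
```

View pics/w7z.png

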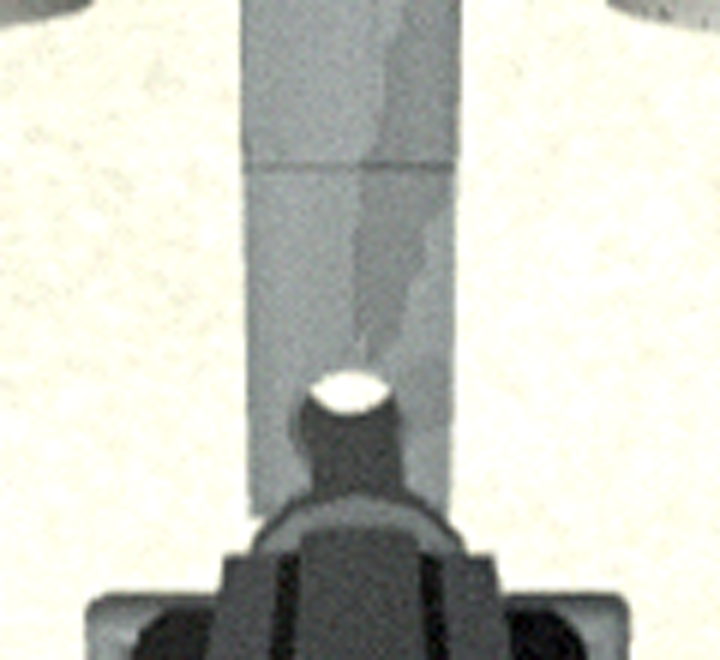

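View pics/s7z.png

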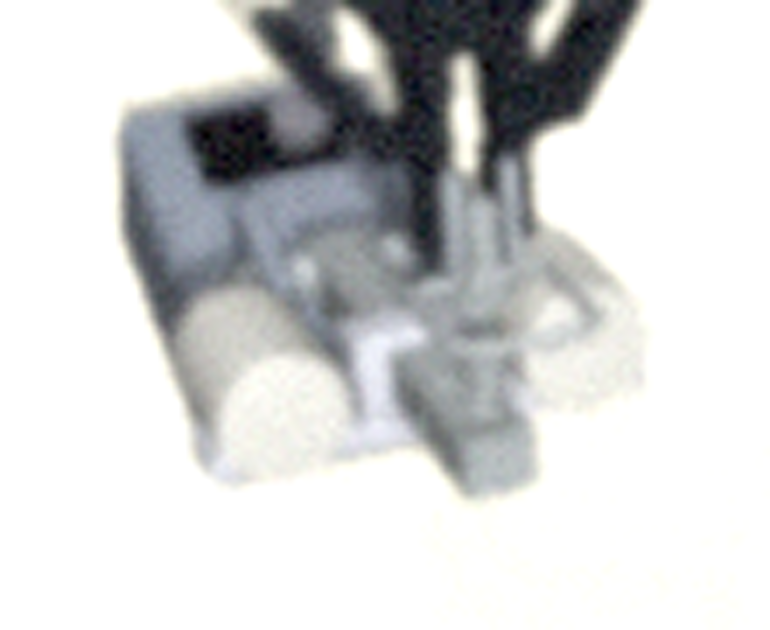

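```bash
python3 - <<'E'
from h import *
c=load("w7");g=load("w6");T,o=cur()
Z=lambda k,X,x0,y0,z:((proj(k,X)+.5-[x0,y0])*z-.5)
for C,sl in(([.6054,.0606,.177],24),([.6056,.0607,.1765],24),([.6049,.0606,.1778],24),([.6049,.0606,.1778],20)):
    M=down(-8,sl);hx,n=-M[:,0],-M[:,2];C=np.array(C)
    print("hole,top bore edge,lower lip, end",*[Z(c,C+a*hx-d*n,194,140,6).round(1) for a,d in((0,0),(-.0065,.0015),(.0065,.0205),(.013,0))])
    print("  scribe", Z(c,C-.035*hx,194,140,6).round(1))
T6=Tm([.5658,.0654,.2696],np.array([[-0.9126,0.1384,0.3847],[0.1274,0.9904,-0.0542],[-0.3885,-0.0005,-0.9215]]))
for d in (.0521,.0531,.0541):
    p=T6@[.0025,0,d,1]; q=T6@[.0055,0,d-.007,1]
    print("w6 tip top edge",Z(g,p[:3],204,120,5),Z(g,q[:3],204,120,5))
p=T@[0,0,.0531,1];print("tip now",Z(c,p[:3],194,140,6))
for xx in(.012,): print("shoulder top edge w7",[Z(c,(T@[xx,0,dd,1])[:3],194,140,6).round(1) for dd in(.0081,.0131)],"w6",[Z(g,(T6@[xx,0,dd,1])[:3],204,120,5).round(1) for dd in(.0081,.0131)])
E
```

```text
hole,top bore edge,lower lip, end [348.6 421.9] [348.7 369.9] [349.5 413.5] [348.6 515.6]
  scribe [348.6 152.2]
hole,top bore edge,lower lip, end [349.7 420.1] [349.7 368.3] [350.5 411.9] [349.6 513.7]
  scribe [349.7 151. ]
hole,top bore edge,lower lip, end [348.1 423.5] [348.1 371.3] [349. 415.] [348.1 517.6]
  scribe [348.  152.7]
hole,top bore edge,lower lip, end [348.1 423.5] [348.1 371.9] [349.  404.3] [348.1 514.5]
  scribe [347.9 157.5]
w6 tip top edge [247.2362 452.8183] [247.1857 450.5951]
w6 tip top edge [247.2468 450.4111] [247.1969 448.108 ]
w6 tip top edge [247.2572 448.0257] [247.208  445.6444]
tip now [357.1525 447.1944]
shoulder top edge w7 [array([356.6, 503. ]), array([356.7, 482.8])] w6 [array([246.7, 511.4]), array([246.8, 494.8])]
```

The bore's top edge (370) and lower lip (413) match the prediction for 24°, and the pin only needs a small sideways shift. I'll insert it partway first.

```bash
python3 - <<'E'
from h import *
T,o=cur();M=down(-8,24);hole=np.array([.6054,.0606,.177])+M[:,1]*.00024
print("now->over",row(T,Tm(hole-.061*M[:,2],M),1)); print(np.linalg.inv(T)@np.r_[hole,1])
print(row(T,Tm(hole-.036*M[:,2],M),5))
E
```

```text
now->over [ 0.0333 -0.0855 -0.009   0.0035  0.0481  0.0133]
[ 0.0004 -0.0009  0.0609  1.    ]
[ 0.0069 -0.0171  0.4982  0.0007  0.0096  0.0027]
```

play_rows(
  series=[
    [[0.03,-0.08,0,0,0,0,1],[0,0,0.3,0,0,0,1],[0,0,0.3,0,0,0,1],[0,0,0.3,0,0,0,1],[0,0,0.3,0,0,0,1],[0,0,0.3,0,0,0,1],[0,0,0.3,0,0,0,1],[0,0,0,0,0,0,1]],
  ],
)

```text
clock: 9.52
tcp_pos: [0.588, 0.0632, 0.2151]
orientation: [0.207, 0.068, 0.976, -0.015]
wrist_force: [0.4, -0.9, -1.9]
finger_gap: 0.0108
```

```bash
python3 - <<'E'
from h import *
T,o=cur();print(o["clock"],o["wrist_force"],T[:3,:3].T@o["wrist_force"],o["moment"],o["finger_gap"]);c=shot("wrist","w8")
M=down(-8,24);hole=np.array([.6054,.0606,.177])+M[:,1]*.00024
print("hole in tool",(np.linalg.inv(T)@np.r_[hole,1])[:3],T)
zoom(c,194,140,120,110,6,"w8z")
E
```

```text
9.5167 [ 0.3951 -0.9219 -1.8703] [ 0.2846 -0.8578  1.9202] [0.0339 0.3238 0.0045] 0.010818037939517765
hole in tool [-0.0006  0.0001  0.0419] [[-0.905   0.1392  0.402   0.588 ]
 [ 0.1272  0.9903 -0.0566  0.0632]
 [-0.406  -0.0001 -0.9139  0.2151]
 [ 0.      0.      0.      1.    ]]
```

View pics/w8z.png

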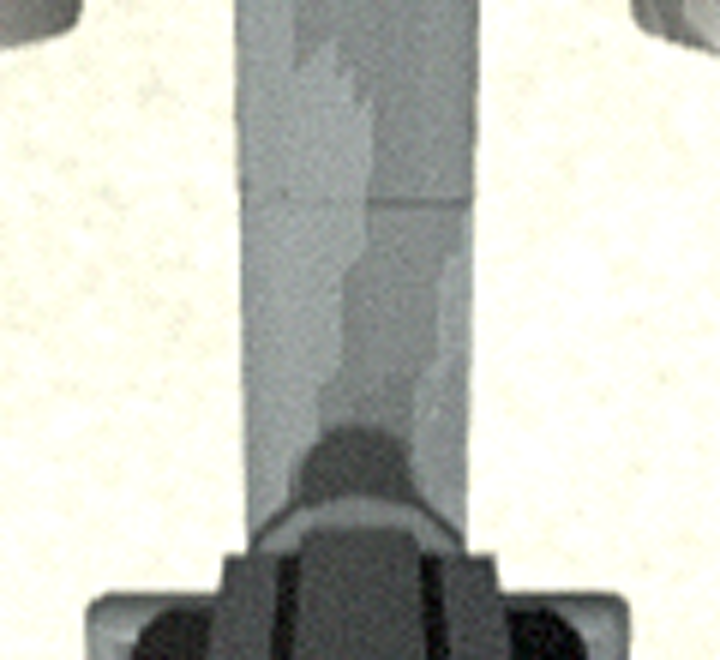

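The tip is about 11 mm into the hole, centred, with almost no force. I'll continue home.

play_rows(
  series=[
    [[0,0,0.3,0,0,0,1],[0,0,0.3,0,0,0,1],[0,0,0.3,0,0,0,1],[0,0,0.3,0,0,0,1],[0,0,0.3,0,0,0,1],[0,0,0.3,0,0,0,1],[0,0,0.3,0,0,0,1],[0,0,0,0,0,0,1]],
  ],
)

```text
clock: 10.23
tcp_pos: [0.5965, 0.0621, 0.1959]
orientation: [0.207, 0.068, 0.976, -0.015]
wrist_force: [-0.8, 0.3, -1.0]
finger_gap: 0.0109
```

```bash
python3 - <<'E'
from h import *
T,o=cur();print(o["clock"],o["wrist_force"],T[:3,:3].T@o["wrist_force"],o["moment"],o["finger_gap"])
M=down(-8,24);hole=np.array([.6054,.0606,.177])+M[:,1]*.00024
print("hole in tool",(np.linalg.inv(T)@np.r_[hole,1])[:3])
E
```

```text
10.2333 [-0.823   0.3468 -1.0359] [1.2095 0.2291 0.5961] [ 0.0167  0.3595 -0.0093] 0.010860769419071813
hole in tool [-0.0006  0.      0.021 ]
```

play_rows(
  series=[
    [[0,0,0.2,0,0,0,1],[0,0,0.2,0,0,0,1],[0,0,0.2,0,0,0,1],[0,0,0.1,0,0,0,1],[0,0,0.1,0,0,0,1],[0,0,0,0,0,0,1]],
  ],
)

```text
clock: 10.73
tcp_pos: [0.5991, 0.0618, 0.1912]
orientation: [0.208, 0.068, 0.976, -0.015]
wrist_force: [-18.1, -1.0, 16.5]
finger_gap: 0.0113
```

```bash
python3 - <<'E'
from h import *
T,o=cur();print(o["clock"],o["wrist_force"],T[:3,:3].T@o["wrist_force"],o["moment"],o["finger_gap"])
M=down(-8,24);hole=np.array([.6054,.0606,.177])+M[:,1]*.00024
print("hole in tool",(np.linalg.inv(T)@np.r_[hole,1])[:3])
c=shot("wrist","w9");zoom(c,194,140,120,110,6,"w9z")
s=shot("scene","s9");zoom(s,240,150,80,60,9,"s9z",2)
E
```

```text
10.7333 [-18.0743  -0.997   16.4899] [  9.5079  -3.5027 -22.2918] [-0.1582  1.8335 -0.2112] 0.011264020595278952
hole in tool [-0.     -0.      0.0156]
```

View pics/w9z.png

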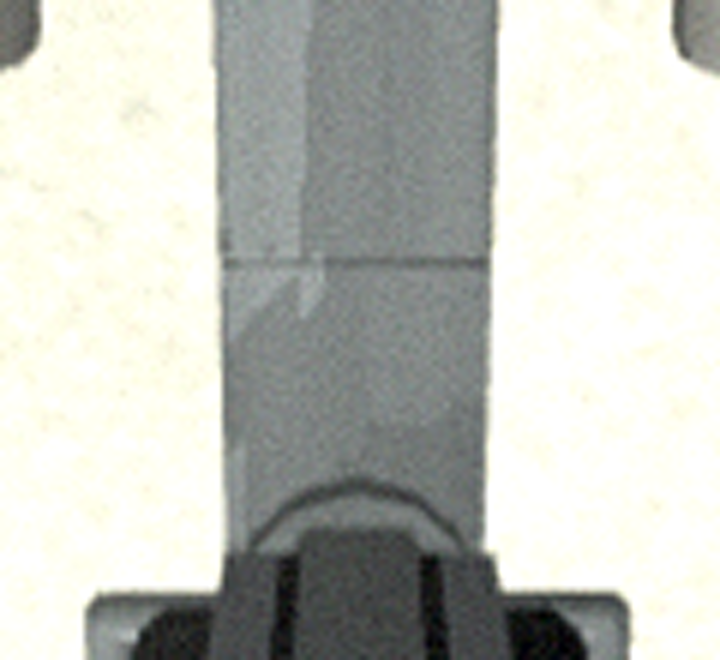

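View pics/s9z.png

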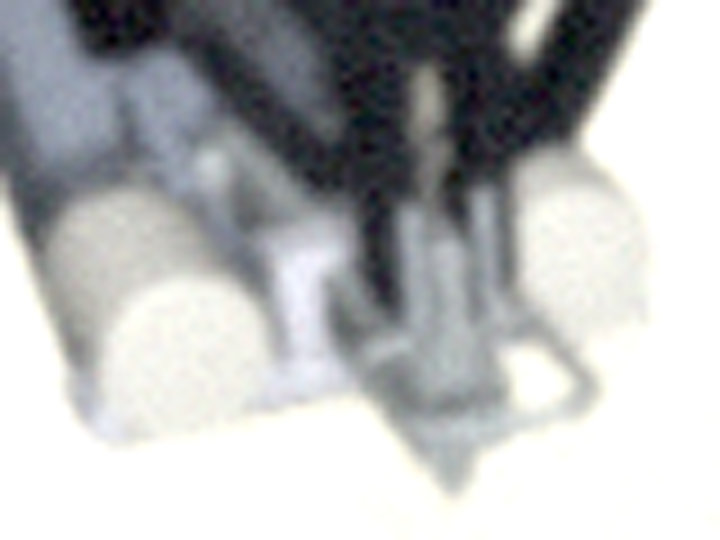

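There's a firm stop at about 22 N along the tool, and the shoulder appears to sit on the arm face. I'll release (the pin self-aligns), back off, and look.

play_rows(
  series=[
    [[0,0,0,0,0,0,0.7],[0,0,0,0,0,0,0.4],[0,0,0,0,0,0,0],[0,0,0,0,0,0,0],[0,0,0,0,0,0,0],[0,0,-0.5,0,0,0,0],[0,0,-1.5,0,0,0,0],[0,0,-1.5,0,0,0,0],[0,0,-1.5,0,0,0,0],[0,0,-1.5,0,0,0,0],[0,0,0,0,0,0,0]],
  ],
)

```text
clock: 11.75
tcp_pos: [0.5738, 0.0655, 0.252]
orientation: [0.21, 0.068, 0.975, -0.014]
wrist_force: [0.5, -0.9, -0.6]
finger_gap: 0.0854
```

```bash
python3 - <<'E'
from h import *
T,o=cur();print(o["clock"],o["wrist_force"],T)
c=shot("wrist","w10");zoom(c,184,130,140,140,4,"w10z")
s=shot("scene","s10");zoom(s,240,150,80,60,9,"s10z",2)
E
```

```text
11.75 [ 0.4704 -0.8694 -0.559 ] [[-0.9026  0.1387  0.4075  0.5738]
 [ 0.1266  0.9903 -0.0568  0.0655]
 [-0.4115  0.0003 -0.9114  0.252 ]
 [ 0.      0.      0.      1.    ]]
```

View pics/w10z.png

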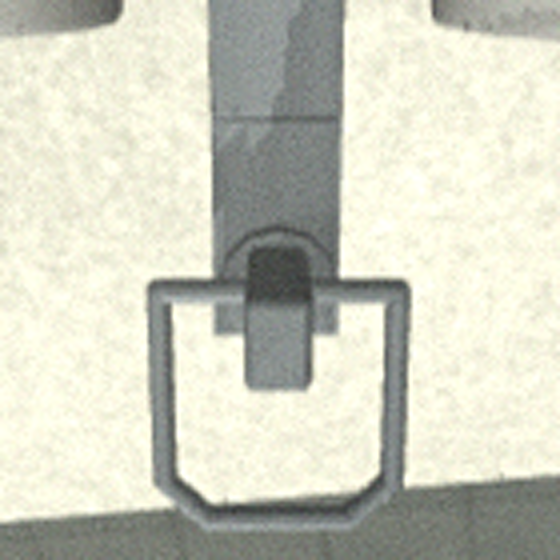

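View pics/s10z.png

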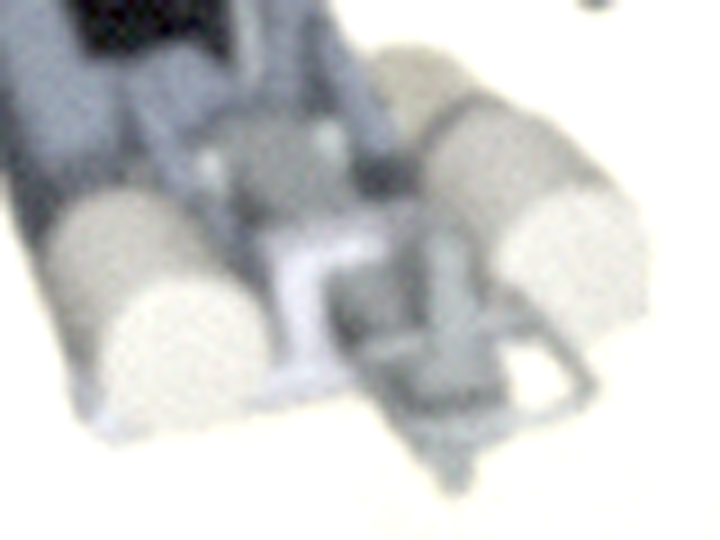

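The pin stands in the hole with its ring open and pointing beyond the arm's end. To be sure it's home, I'll press the head with closed fingers.

play_rows(
  series=[
    [[0,0,0,0,0,0,0.5],[0,0,0,0,0,0,1],[0,0,0,0,0,0,1],[0,0,0,0,0,0,1],[0,0,0,0,0,0,1],[0,0,1,0,0,0,1],[0,0,1,0,0,0,1],[0,0,1,0,0,0,1],[0,0,0.4,0,0,0,1],[0,0,0,0,0,0,1]],
  ],
)

```text
clock: 12.68
tcp_pos: [0.5871, 0.0633, 0.2158]
orientation: [0.206, 0.068, 0.976, -0.015]
wrist_force: [0.4, 0.7, 0.2]
finger_gap: -0.0002
```

play_rows(
  series=[
    [[0,0,0.3,0,0,0,1],[0,0,0.2,0,0,0,1],[0,0,0.2,0,0,0,1],[0,0,0.2,0,0,0,1],[0,0,0,0,0,0,1]],
  ],
)

```text
clock: 13.1
tcp_pos: [0.5906, 0.0633, 0.2136]
orientation: [0.209, 0.068, 0.975, -0.015]
wrist_force: [-25.9, 0.5, 30.2]
finger_gap: -0.0001
```

```bash
python3 - <<'E'
from h import *
T,o=cur();print(o["clock"],T[:3,:3].T@o["wrist_force"],T[:3,3])
M=down(-8,24);hole=np.array([.6054,.0606,.177])+M[:,1]*.00024
print("hole in tool",(np.linalg.inv(T)@np.r_[hole,1])[:3])
E
```

```text
13.1 [ 11.0868  -3.1237 -38.1282] [0.5906 0.0633 0.2136]
hole in tool [ 0.0013 -0.0004  0.0395]
```

It stops firm at 38 N and at the same height as before: the 39.5 mm head contact and the 15.6 mm stop both read 2.5 mm over expected. So the arm face is about 2.5 mm higher than my estimate and the pin is home. Next I'll locate the ring bar.

```bash
python3 - <<'E'
from h import *
c=load("w10");s=load("s10")
Z=lambda k,X,x0,y0,z:((proj(k,X)+.5-[x0,y0])*z-.5).round(1)
for sl in(22,24,27,30):
    M=down(-8,sl);hx,n=-M[:,0],-M[:,2];end=np.array([.6174,.059,.1818])
    h=np.array([.6054,.0608,.177])+.0025*down(-8,24)[:,2]*-1
    H=h+.007*n;b=H+.0515*hx
    print(sl,"hinge",H,Z(c,H,184,130,4),"bar",b,Z(c,b,184,130,4),"head",Z(c,h+.037*n,184,130,4),"scene bar",Z(s,b,240,150,9),Z(s,h+.037*n,240,150,9))
E
```

```text
22 hinge [0.6018 0.0613 0.1858] [276.2 291.8] bar [0.6491 0.0547 0.2051] [275.9 513.2] head [275.8 354.5] scene bar [515.8 428.4] [437.1 233.6]
24 hinge [0.6016 0.0613 0.1857] [276.2 290.7] bar [0.6482 0.0548 0.2066] [275.9 516.7] head [275.8 347.7] scene bar [515.  421.6] [435.4 231.5]
27 hinge [0.6012 0.0614 0.1855] [276.2 288.9] bar [0.6467 0.055  0.2089] [275.9 521.5] head [275.8 337.4] scene bar [513.7 411.4] [432.8 228.7]
30 hinge [0.6009 0.0614 0.1853] [276.2 287.2] bar [0.6451 0.0552 0.2111] [275.8 525.8] head [275.8 326.8] scene bar [512.2 400.9] [430.3 226.3]
```

Predictions for 24° match the pictures: hinge row ~291, bar row ~517, scene bar ~(520,418). That puts the bar at (0.648, 0.055, 0.2065). Next I'll retract, turn the tool vertical above the bar, and push straight down.

```bash
python3 - <<'E'
from h import *
T,o=cur()
# commanded pose is deeper by approx force/stiffness; use after retract
U=T.copy();U[:3,3]-=T[:3,2]*.05
print(U[:3,3],row(U,Tm([.650,.0545,.24],down(-8)),6))
E
```

```text
[0.5703 0.0661 0.2592] [-1.2322 -0.0077  0.6417 -0.0007  4.0358  0.009 ]
```

play_rows(
  series=[
    [[0,0,-0.7,0,0,0,1],[0,0,-1.5,0,0,0,1],[0,0,-1.6,0,0,0,1],[0,0,-1.6,0,0,0,1],[0,0,0,0,0,0,1],[0,0,0,0,0,0,1]],
  ],
)

```text
clock: 13.6
tcp_pos: [0.5693, 0.066, 0.2594]
orientation: [0.208, 0.068, 0.976, -0.015]
wrist_force: [-0.3, 0.0, -0.5]
finger_gap: -0.0
```

```bash
python3 - <<'E'
from h import *
T,o=cur();print(T[:3,3],o["wrist_force"])
print(row(T,Tm([.650,.0545,.24],down(-8)),6))
E
```

```text
[0.5693 0.066  0.2594] [-0.311   0.023  -0.5368]
[-1.2484 -0.0024  0.6477  0.0008  4.0191  0.0023]
```

play_rows(
  series=[
    [[-1.25,0,0.65,0,4.02,0,1],[-1.25,0,0.65,0,4.02,0,1],[-1.25,0,0.65,0,4.02,0,1],[-1.25,0,0.65,0,4.02,0,1],[-1.25,0,0.65,0,4.02,0,1],[-1.25,0,0.65,0,4.02,0,1],[0,0,0,0,0,0,1],[0,0,0,0,0,0,1]],
  ],
)

```text
clock: 14.27
tcp_pos: [0.6504, 0.0543, 0.236]
orientation: [-0.003, 0.07, 0.998, 0.0]
wrist_force: [0.3, -0.4, 0.6]
finger_gap: -0.0002
```

```bash
python3 - <<'E'
from h import *
T,o=cur();print(T,o["clock"],o["wrist_force"])
c=shot("wrist","w11");zoom(c,154,130,200,150,4,"w11z")
s=shot("scene","s11");zoom(s,240,140,90,75,8,"s11z",2)
E
```

```text
[[-0.9902  0.1395 -0.0054  0.6504]
 [ 0.1395  0.9902  0.0005  0.0543]
 [ 0.0054 -0.0002 -1.      0.236 ]
 [ 0.      0.      0.      1.    ]] 14.2667 [ 0.3064 -0.4483  0.6077]
```

View pics/w11z.png

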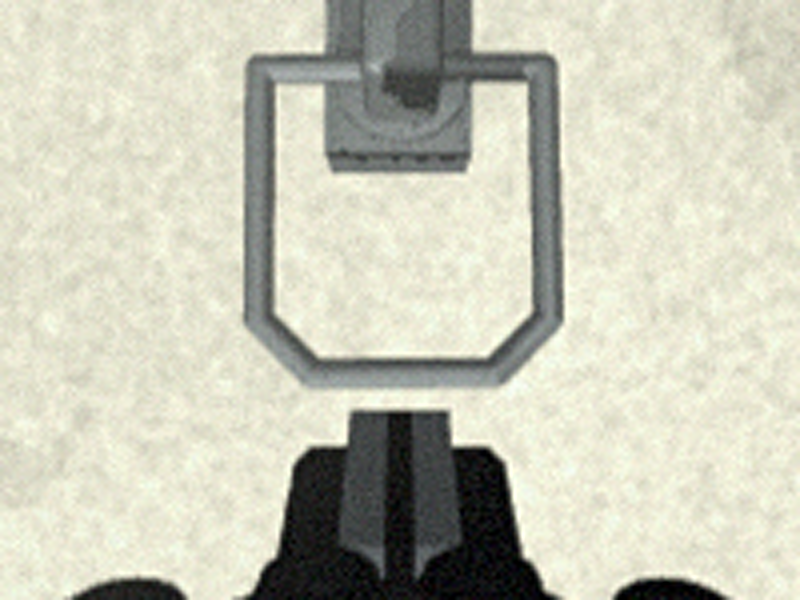

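View pics/s11z.png

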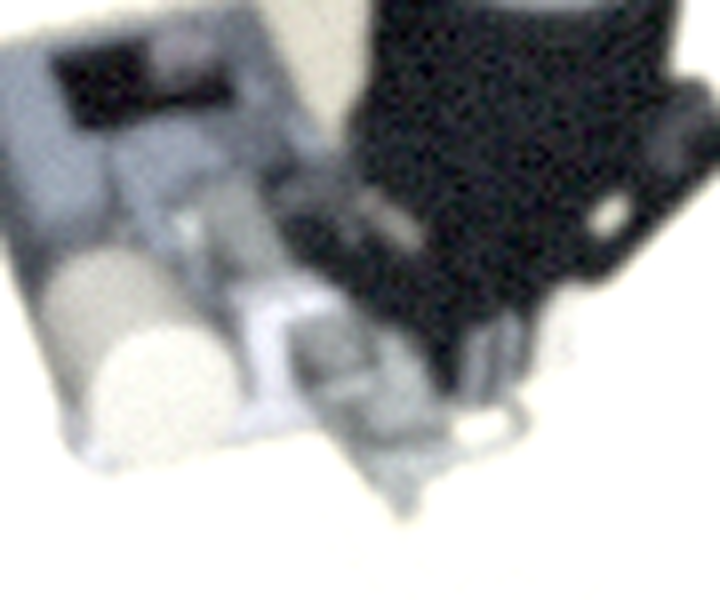

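```bash
python3 - <<'E'
from h import *
c=load("w11");T,_=cur()
Z=lambda k,X,x0,y0,z:((proj(k,X)+.5-[x0,y0])*z-.5).round(1)
for a in(-.011,0,.011):
  for d in(0,.03): print(a,d,Z(c,(T@[a,0,d,1])[:3],154,130,4))
print(Z(c,np.array([.6482,.0548,.2066]),154,130,4))
E
```

```text
-0.011 0 [400.4 546.7]
-0.011 0.03 [400.4 448.9]
0 0 [400.5 476.7]
0 0.03 [400.5 388.1]
0.011 0 [400.5 403.8]
0.011 0.03 [400.5 325.1]
[399.7 375.2]
```

The finger tip covers rows 325–449 at bar height and the bar lies at row 375, so it will land on the bar. Pushing down.

play_rows(
  series=[
    [[0,0,0.9,0,0,0,1],[0,0,0.9,0,0,0,1],[0,0,0.6,0,0,0,1],[0,0,0.5,0,0,0,1],[0,0,0.5,0,0,0,1],[0,0,0.5,0,0,0,1],[0,0,0.5,0,0,0,1]],
  ],
)

```text
clock: 14.95
tcp_pos: [0.651, 0.0543, 0.1963]
orientation: [0.002, 0.07, 0.998, -0.0]
wrist_force: [3.3, -0.2, 5.4]
finger_gap: 0.0
```

```bash
python3 - <<'E'
from h import *
T,o=cur();print(T[:3,3],o["clock"],o["wrist_force"])
c=shot("wrist","w12");zoom(c,154,130,200,150,4,"w12z")
E
```

```text
[0.651  0.0543 0.1963] 14.95 [ 3.3122 -0.2187  5.3585]
```

View pics/w12z.png

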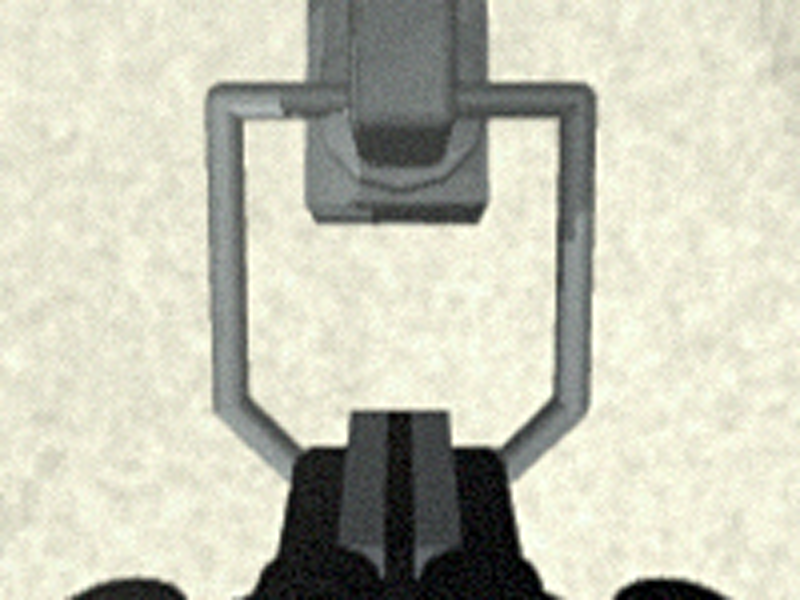

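The bar is under the finger and turning, with about 6 N. Continuing down past the over-centre point.

play_rows(
  series=[
    [[0,0,0.5,0,0,0,1],[0,0,0.5,0,0,0,1],[0,0,0.5,0,0,0,1],[0,0,0.5,0,0,0,1],[0,0,0.5,0,0,0,1],[0,0,0.5,0,0,0,1],[0,0,0.5,0,0,0,1],[0,0,0.4,0,0,0,1],[0,0,0,0,0,0,1]],
  ],
)

```text
clock: 15.75
tcp_pos: [0.6493, 0.0546, 0.1547]
orientation: [-0.002, 0.07, 0.998, 0.0]
wrist_force: [-0.5, 0.3, -0.3]
finger_gap: -0.0
```

```bash
python3 - <<'E'
from h import *
T,o=cur();print(T[:3,3],o["clock"],o["wrist_force"])
c=shot("wrist","w13");zoom(c,154,130,200,150,4,"w13z")
s=shot("scene","s13");zoom(s,240,140,90,75,8,"s13z",2)
E
```

```text
[0.6493 0.0546 0.1547] 15.75 [-0.537   0.3059 -0.2913]
```

View pics/w13z.png

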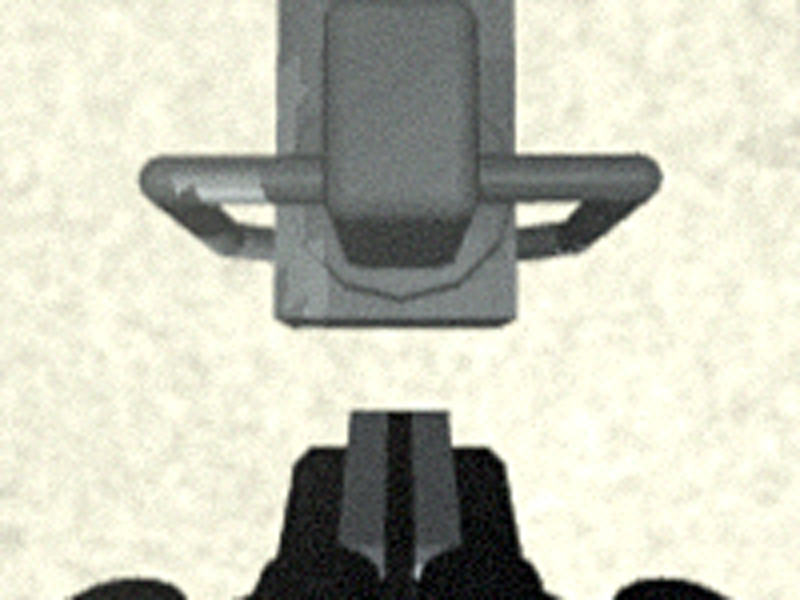

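View pics/s13z.png

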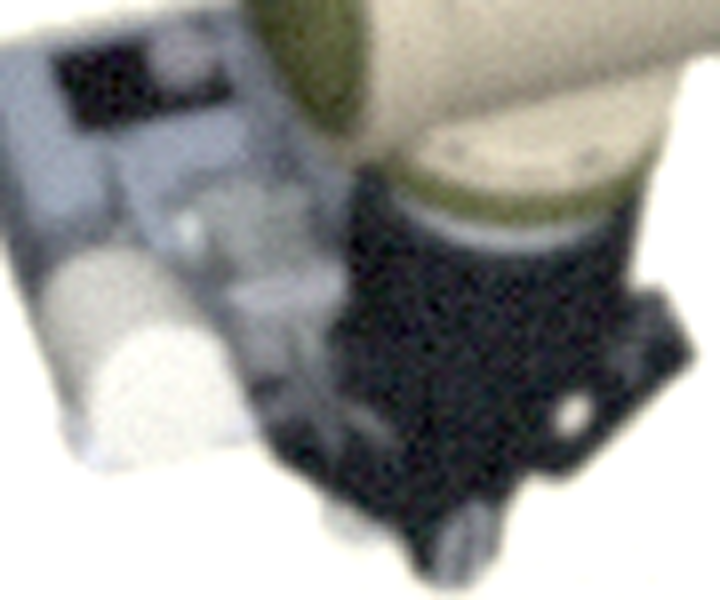

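The ring has snapped: its legs now hang beside the arm and the bar passes beneath it. I'll withdraw and verify.

play_rows(
  series=[
    [[-0.5,0,-1,0,0,0,1],[0,0,-2,0,0,0,1],[0,0,-2,0,0,0,1],[0,0,-2,0,0,0,1],[0,0,-2,0,0,0,1],[0,0,-2,0,0,0,1],[0,0,-2,0,0,0,1],[0,0,0,0,0,0,1],[0,0,0,0,0,0,1]],
  ],
)

```text
clock: 16.6
tcp_pos: [0.6552, 0.0539, 0.2869]
orientation: [0.0, 0.07, 0.998, 0.0]
wrist_force: [-1.6, 0.4, -1.4]
finger_gap: 0.0001
```

```bash
python3 - <<'E'
from h import *
T,o=cur();print(T[:3,3],o["clock"],o["wrist_force"])
c=shot("wrist","w14");zoom(c,179,60,150,110,5,"w14z")
s=shot("scene","s14");zoom(s,240,140,90,75,8,"s14z",2)
k=load("w13")
Z=lambda k,X,x0,y0,z:((proj(k,X)+.5-[x0,y0])*z-.5).round(1)
M=down(-8,24);hx,hy,n=-M[:,0],M[:,1],-M[:,2];h=np.array([.6054,.0608,.177])+.0025*n;H=h+.007*n
for a in(1.3,1.45,1.57):
    d=np.cos(a)*hx-np.sin(a)*n
    print(a,[Z(k,H+.0515*d+y*hy,154,130,4) for y in(-.015,.015)],[Z(k,H+.042*d+y*hy,154,130,4) for y in(-.024,.024)],"scene",Z(s,H+.0515*d,240,140,8),[Z(c,H+.0515*d+y*hy,179,60,5) for y in(-.015,.015)])
E
```

```text
[0.6552 0.0539 0.2869] 16.6 [-1.5866  0.359  -1.3937]
1.3 [array([293.7, 347.1]), array([502. , 347.5])] [array([221.7, 325.8]), array([573.8, 326.4])] scene [422.7 547.3] [array([299.6, 510.9]), array([447.3, 511.1])]
1.45 [array([295.3, 295.6]), array([500.6, 295.9])] [array([224. , 281.5]), array([571.7, 282.1])] scene [414.1 540.1] [array([300.2, 476.3]), array([446.8, 476.5])]
1.57 [array([296.1, 254. ]), array([500. , 254.3])] [array([225.1, 245.7]), array([570.8, 246.3])] scene [407.1 531.9] [array([300.6, 447.4]), array([446.6, 447.6])]
```

View pics/s14z.png

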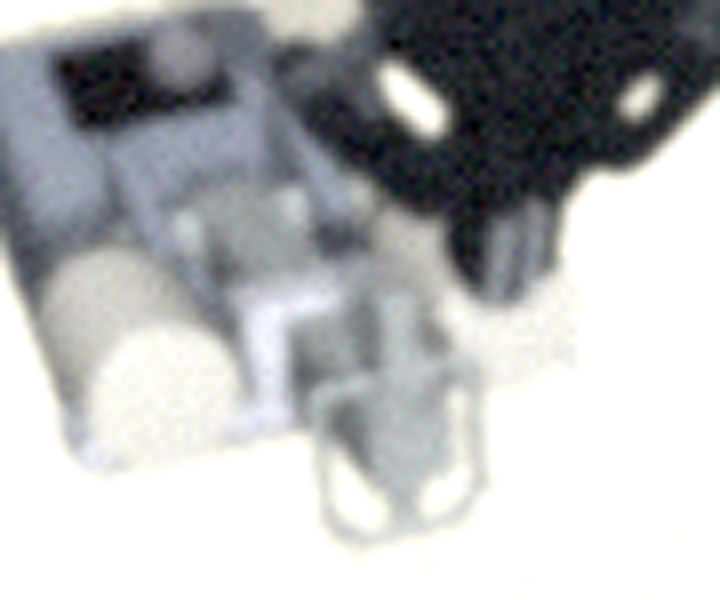

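View pics/w14.png

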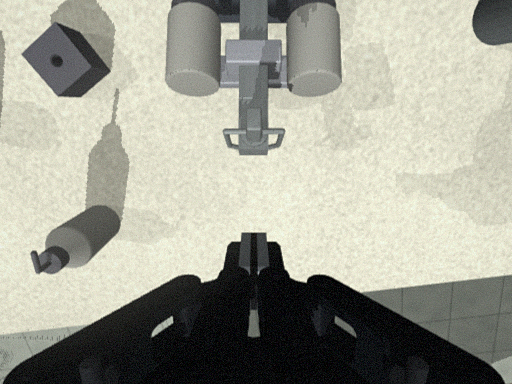

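The loop corners at rows 240–245 match the prediction for 1.57 rad (246; it would be 282 at 1.45). The scene bar at about (405,532) also matches. The gripper is clear, so I'm handing in.

```bash
python3 - <<'E'
from rig import arm
print(arm.finish_job()); o=arm.get_obs(); print(o["clock"],o["wrist_force"])
E
```

```text
the job is handed in; nothing more can be done
None
the job is handed in; nothing more can be done
```

The pin is in the arm's hole with its ring snapped shut round the arm's end, and the job was handed in at about 17 s of the 45 s allowed. I took the pin from the holder, pushed it in until it stopped, pressed its head with closed fingers to seat it, then pushed the ring's bar straight down until it snapped over the tip.

**Final checks**
- **Ring:** its corners appear at image rows 240–245. The calculation gives 246 for fully shut (1.57 rad) and 282 at the 1.45 limit. The scene camera agrees, showing the loop hanging round the arm's end.
- **Pin fully home:** insertion stopped firm at about 22 N, and pressing the head at 38 N moved it no further. Its tilt in the picture was 22–24°.
- **Robot and bystanders:** the gripper was withdrawn clear of everything. The beaker, wash bottle and cup were never approached closely, but I did not re-measure their positions at the end.

**Measurements that disagreed**
- **Arm slope:** the points on the arm's upper face gave about 19–20°, below the stated 23° minimum. I used 24°, from the view through the hole, and the later pictures agreed with it.
- **Seat height:** both stops came about 2.5 mm higher than my camera estimate of the arm's upper face. I took this as the face being higher, since the first scene view also put the arm's end a few mm higher. If the pin is instead 2.5 mm short of home, that is still inside the 5 mm limit.

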